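# Pry the retaining clip off the vegetable slicer's shaft

## Task

The vegetable slicer must come apart for washing: with the hooked pick from the stand, not with your fingers, pry the sprung retaining clip out of its groove at the end of the slicer's shaft and put the clip in the shallow aluminium tray. Feel your way in gently, without forcing the hook against the slicer, and hang the pick back upright in its stand. Leave everything else where it is.

Things in the scene. Friction and masses are not known exactly. Their poses are not given: they have to be found in the camera images.
- slicer: Vegetable slicer fixed to the table, its bare steel shaft end level at 80 mm height. Origin on the table below the clip's groove; x along the shaft to its free end (at x = 32 mm), z up. White hub, 44 mm diameter, flat face across the shaft at x = -12 mm; behind it the cutter drum (92 mm) from x = -32 mm, the white housing (137 mm high) at x = -138 to -193 mm and the crank to x = -268 mm.
- groove (a point): Middle of the clip's groove on the shaft axis, 80 mm above the table; axes as the slicer. The groove is 7 mm wide along x, its floor 14 mm in diameter; on both sides of it the shaft is 23 mm in diameter, so its top line is 91.5 mm above the table.
- clip: Sprung clip of 4 mm steel wire, 28 g: a C with two springy legs, gripping the groove from above, open side down; the legs end in turned-out feet (34 mm over all, 16 mm long in x, soles 11 mm below the origin) on which it can stand. Origin: centre of the C, on the shaft axis; x along the shaft, z up. It snaps off when its eye is pulled straight up with about 10 N, after some 5 mm.
- clip_eye (a point): Middle of the underside of the top bar (4 mm thick) of the clip's pull eye, 20 mm above the clip's origin. The eye is a closed loop standing up across the shaft. Fitted, its opening reaches from the top of the 23 mm shaft 8.5 mm up to this bar; off the shaft it is 9 mm high, from the ring's top (11 mm above the origin) to the bar. 17 mm wide, 13 mm right at the bar.
- pick: Hooked pick hanging upright in the stand, 90 g. Origin on the shank's axis at the underside of the black guard plate (x -23 to +29, y +-18 mm, 5 mm thick); z up, x where the hook's toe points. Wooden handle above the guard: 18 mm (x) by 26 mm (y), z = 5 to 65 mm. Grip it across x (18 mm): that resists the hook's side loads best.
- pick_handle (a point): Middle of the pick's handle, 42 mm above the pick's origin. Below the guard a 6 mm round shank; at its foot a 4 mm thick toe towards x, ending 20 mm from the shank's axis, the last 4 mm turned up (whole hook 6 mm high). Toe's underside 124 mm below this point, up to 18 mm more or less: the shank is set differently deep in the handle each time; feel it out. It does not shift in use.
- stand: Dark steel stand fixed to the table; origin on the table below the pick's seat, axes as those of the hanging pick. Top plate 110 mm above the table with a slot from x = -9 to +25 mm, 16 mm wide in y, through which shank and hook pass; the pick's guard rests on the plate.
- stand_seat (a point): Point on the stand's top plate where the pick's origin belongs, 110 mm above the table; axes as the stand.
- tray: Shallow open aluminium tray fixed to the table, 150 (x) x 130 (y) x 22 mm high, walls and floor 3 mm; origin under its centre.
- cone: Bystander: spare cutter drum standing on a white cutting board 12 mm thick, 92 mm across, 100 mm high; origin at the centre of its underside.
- washer: Bystander: loose white plastic washer on the same board, 44 mm across; origin at the centre of its underside.
- cup: Bystander: white cup, 80 mm across, 90 mm high; origin at the centre of its underside.
- oil: Bystander: yellow bottle, 56 mm across, 150 mm high; origin at the centre of its underside.
- wrench: Bystander: open-ended wrench lying flat.
- brush: Bystander: brush lying flat.

How it is judged:
On the way, in this order (a step that is already met when the one before it is completed fails the run):
1. the clip is out of the groove and held up on the pick (distance between clip and slicer above 0.1 m and height (world z) of clip above 0.095 m and contact force between pick and clip above 0.03 N), for 0.1 s.
2. the clip is in the tray (x of clip in the frame of tray between -0.07 and 0.07 m and y of clip in the frame of tray between -0.06 and 0.06 m and height (world z) of clip below 0.03 m), for 0.2 s.
At the end, for the whole second after the job is handed in: The clip lies at rest inside the tray (its centre within 70 mm by 60 mm of the tray's middle and lower than 30 mm), and the pick hangs at rest in its stand, its guard down on the top plate (height within about 5 mm, within 10 mm of its seat, tilted less than 0.1 rad) (all of step 2 and linear speed of each of clip, pick below 0.02 m/s and horizontal distance between pick and stand_seat below 0.01 m and height (world z) of pick between 0.106 and 0.115 m and angle between pick's own z axis and vertical below 0.1 rad); the robot touches nothing.
It fails at once if the pick is pressed against the slicer with more than 20 N (contact force between pick and slicer above 20 N).
It fails at once if the clip is touched with the fingers (contact force between the fingers and clip above 0.3 N).
It fails at once if the gripper or arm hits the slicer (contact force between any of the fingers, the arm and slicer above 3 N).
It fails at once if a bystander is pushed out of its place (more than 20 mm) (distance of any of cone, washer, cup, oil, wrench, brush from where it was at the start of the episode above 0.02 m).
It also fails if it takes over 67 s, if anything falls off the work surface, if the arm or the gripper's body presses on something with over 40 N, if the wrist force passes 120 N, or if a joint passes its speed limit or range.

## Robot

A 6-joint arm with a two-finger parallel gripper is mounted at the origin on the work surface. World frame = base frame: x ahead of the robot, y to its left, z up, the work surface at z = 0. Lengths are in m, angles in rad, forces in N, time in s.
With the tool pointing down it reaches from about 0.25 to 0.8 m from the base axis. Payload 8.5 kg.
Tool frame: the origin (TCP) lies at the very end of the fingers, on their centre line; the grasp point (between the pads) lies 19 mm behind it; z points along the fingers, y is the line along which they close (so a half turn about z gives the same grasp; the last joint's range is limited). The gripper opens to 85 mm and grips with 20 to 120 N. Pads are 22 mm wide; open, the fingers measure 114 mm over their backs; the gripper's body (76 mm by 85 mm) begins 54 mm behind the grasp point. The pads swing forward as they close: fully open they stand 13 mm farther back than shut.
Start: joints at [-1.313, 0.238, -0.013, 1.319, 0, 1.571], TCP at [0.134, -0.508, 0.231] pointing down, gripper open.
Joint ranges: [-2.66, 2.66], [-1.03, 1.9], [-1.14, 1.46], [-1.82, 2.27], [-1.45, 1.34], [-3.14, 3.14]. Speed limits (rad/s): [2.22, 2.22, 2.79, 3.14, 3.14, 3.14].

## Interface

Orientations are given as a unit quaternion [w, x, y, z].
In Python, from workcell import robot, eyes gives the robot as it stands. The module is installed in compiled form; this text tells all that it offers.
- The arm moves only by the tool play_rows, never from a script. Its argument "increments" is a list of rows, each an object with "linear": the shift along the tool's x, y, z in units of 50 mm (1.0 is 50 mm), a list of three; "twist": the turn, a rotation vector about the tool's x, y, z in units of 5 degrees (1.0 is 5 degrees), a list of three; "jaw": the closure in counts, from 0 (fully open) to 255 (shut). A call has 1 to 10 rows; each row is the pose to reach, as a shift and turn from the pose commanded when the call began, along the tool's axes at that moment; what a row does not reach only later rows make up. A row lasts 1/8 s, in which the tool goes at most 62.5 mm and 10.7 degrees, less where a joint would pass 70% of its speed; a pose out of reach is approached as far as the arm can. A call with a gripper value outside its range is refused whole. The fingers move at their own pace and stop on an object; the grip force is fixed at half the most. Time passes only in rows, so rows that repeat a pose let the fingers close. It gives the time, the measured TCP pose, the force, the opening and the grip force at its end, in the units of the state.
- robot.get_state(): the state, without advancing time (a new reading comes with each control period).
- eyes.grab_frame(name): name is "scene" or "side" or "wrist"; returns a dict with "image" (384x512x3 uint8, red, green, blue), "range_z" (384x512 float32, m along the optical axis (not along the pixel's ray), 0 where there is no reading), "fovy" (degrees; the focal length in pixels is half the picture's height over the tangent of half this angle, whatever the lens; pixels are square), "cx", "cy" (the principal point, pixels), "R" (3x3) and "t" (3): a world point X has camera coordinates R X + t; the wrist camera has in their place "T_tool_cam" (4x4, takes a point from camera to tool coordinates, whose origin is the TCP and whose axes are the flange's). Camera axes: x right, y down, z forward; pixel columns grow to the right and rows downward; lengths in m; the calibration is good to about 2 mm. A picture is of the moment at which its call begins: read the wrist's pose just before it.
- robot.job_done(): hands the job in; it is judged then, once.
The state is a dict: "time": time; "qpos": joint angles; "qvel": joint speeds; "joint_torque": joint torques, N m; "tool_pos": TCP position; "ee_rot": TCP orientation; "contact_force": force on the tool from outside, world axes, zero at the start; "wrist_torque": the same for the moment, N m; "gripper_width": opening from 0.0 (shut) to 1.0 (fully open); "grasp_force": force on a finger pad.
Only numpy, scipy, OpenCV 4.12 (cv2) and the standard library are available. Lean on these libraries where they do the work, as an engineer would, in place of code of your own. Each camera call takes 0.05 s, during which the arm holds its last target. There are 200 camera calls.

## Working session

There is one attempt and no reset: what is moved stays moved. The work goes in short steps, Python scripts to look and compute and a tool call to move; the robot and the scene stay as the last step left them, time stands still between calls to the robot, and variables do not carry over. Pictures are saved under pics/ and viewed, at most 10 in all, crops included, and the job is handed in when it is done.

Besides the shell and the picture viewer there is one more tool, called after "Emit:" as name(argument=value, ...), one argument or row to a line, values as JSON. play_rows: Moves the arm, as the interface text tells. Its arguments: {"type":"object","properties":{"increments":{"type":"array"}},"required":["increments"]}

```bash
mkdir -p pics
cat > h.py <<'E'
import numpy as np, cv2
from workcell import robot, eyes
from scipy.spatial.transform import Rotation as Ro
def rot(q): return Ro.from_quat([q[1],q[2],q[3],q[0]]).as_matrix()
def grab(n,save=None):
    s=robot.get_state(); f=eyes.grab_frame(n)
    f['f']=f['image'].shape[0]/2/np.tan(np.radians(f['fovy'])/2)
    if n=='wrist':
        T=np.array(f['T_tool_cam']); Rt=rot(s['ee_rot'])
        f['Rc']=Rt@T[:3,:3]; f['c']=Rt@T[:3,3]+np.array(s['tool_pos'])
    else:
        f['Rc']=np.array(f['R']).T; f['c']=-f['Rc']@np.array(f['t'])
    if save: cv2.imwrite('pics/'+save+'.png',f['image'][:,:,::-1])
    return f
def cloud(f):
    h,w=f['range_z'].shape; v,u=np.mgrid[:h,:w]; z=f['range_z']
    P=np.stack([(u-f['cx'])/f['f']*z,(v-f['cy'])/f['f']*z,z],-1)
    W=P@f['Rc'].T+f['c']; W[z==0]=np.nan; return W
def plane(f,u,v,z):
    d=f['Rc']@np.array([(u-f['cx'])/f['f'],(v-f['cy'])/f['f'],1]); return f['c']+d*(z-f['c'][2])/d[2]
def proj(f,X):
    p=f['Rc'].T@(np.array(X)-f['c']); return p[:2]/p[2]*f['f']+[f['cx'],f['cy']]
E
python3 - <<'E'
from h import *
s=robot.get_state(); print(s)
a=grab('scene');b=grab('side')
for f,n in((a,'scene'),(b,'side')):
    print(n,f['c'],f['Rc'],f['f'],f['cx'],f['cy']); np.savez(n,**f)
    cv2.imwrite(f'pics/{n}.png',cv2.resize(f['image'][:,:,::-1],(800,600),interpolation=cv2.INTER_CUBIC))
E
```

```text
{'time': 0.0, 'qpos': array([-1.31302562e+00,  2.38804841e-01, -1.42365305e-02,  1.31920284e+00,
        4.81046779e-06,  1.57081526e+00]), 'qvel': array([ 1.48462469e-03, -9.45858713e-04, -6.35180871e-04,  6.21783038e-04,
        3.47646538e-06,  6.11497200e-04]), 'joint_torque': array([-5.76866860e-04, -5.38783729e+01,  3.46434510e+01,  1.84353709e-02,
       -2.47744938e-04,  3.31328147e-05]), 'tool_pos': array([ 0.13373355, -0.5072603 ,  0.2306719 ]), 'ee_rot': array([-7.18247634e-04,  9.91706731e-01,  1.28519394e-01, -9.06691731e-05]), 'contact_force': array([ 0.74542795,  0.37885519, -0.36507855]), 'wrist_torque': array([ 0.02011058, -0.01959764, -0.01427803]), 'grasp_force': 0.0, 'gripper_width': 1.0013577478269644}
scene [1.13464731 0.44308817 0.88259458] [[-0.57591683  0.59453975 -0.56110809]
 [ 0.81732592  0.40425028 -0.41056064]
 [-0.01726652 -0.69505698 -0.71874729]] 374.2619026358301 254.62882490191103 193.3064955560026
side [0.25278399 0.83963114 0.93356233] [[-0.94344687 -0.23577077  0.23306683]
 [-0.33111797  0.63535989 -0.69762361]
 [ 0.01639794 -0.73534342 -0.67749624]] 362.4516648323967 263.00172295585713 192.5548817167579
```

View pics/scene.png

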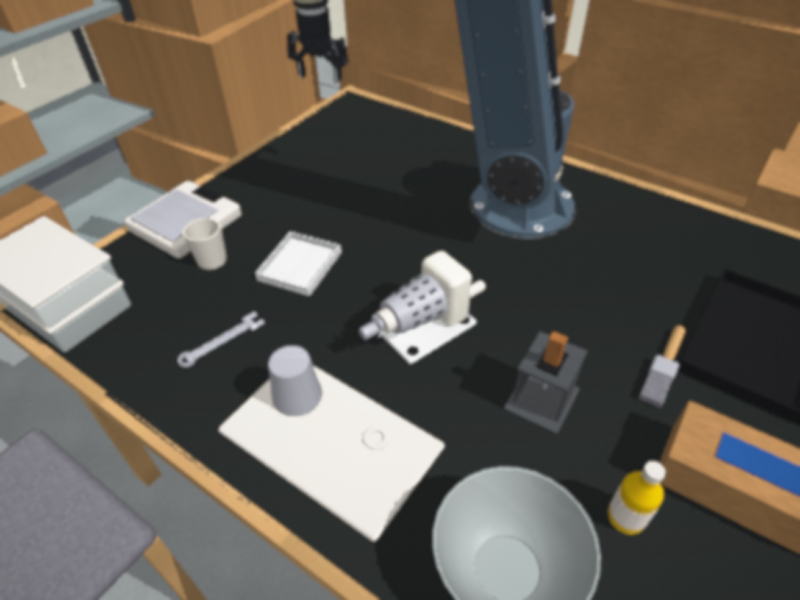

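View pics/side.png

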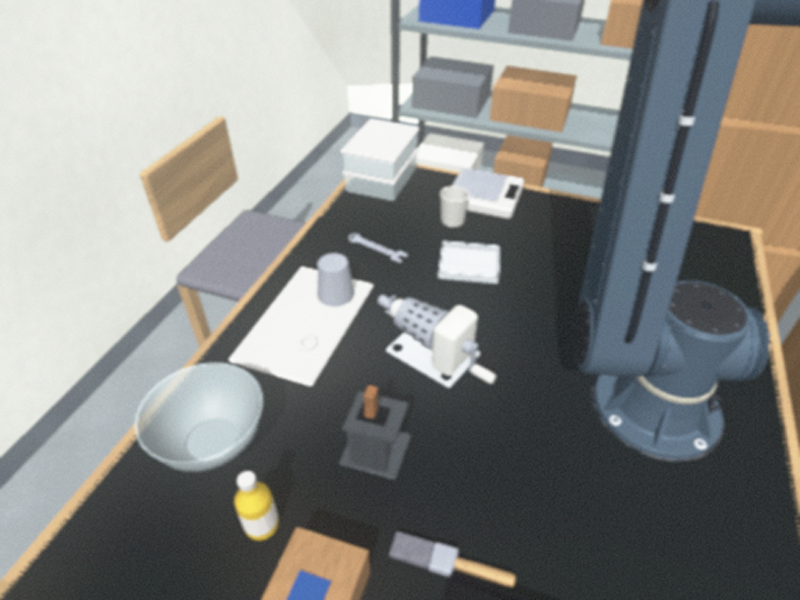

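Scene (800-scale): pick handle at (555,347), shaft tip at (370,330), housing (447,285), tray (300,262). Side: handle (371,402), shaft tip (383,300), tray (470,262).

Run:
```python
from h import *
for n,hb in(('scene',(335,200,380,270)),('side',(215,240,265,310))):
    f=dict(np.load(n+'.npz')); W=cloud(f); im=f['image'].astype(int)
    hsv=cv2.cvtColor(f['image'],cv2.COLOR_RGB2HSV)
    u0,v0,u1,v1=hb; m=np.zeros(W.shape[:2],bool); m[v0:v1,u0:u1]=1
    h=m&(hsv[...,1]>120)&(hsv[...,0]<20)&(W[...,2]>.1)
    P=W[h];print(n,'handle',len(P),np.nanmedian(P,0),np.nanmin(P,0),np.nanmax(P,0))
    g=m&(W[...,2]>.1)&(W[...,2]<.125)&~h; P=W[g]; 
    if len(P):
        r=cv2.minAreaRect((P[:,:2]*1000).astype(np.float32)); print('plate',r,cv2.boxPoints(r))
    # tray: bright points z 0..0.03 
    c=(191,168) if n=='scene' else (301,168)
    m[:]=0; m[c[1]-30:c[1]+30,c[0]-40:c[0]+40]=1
    t=m&(hsv[...,2]>110)&(W[...,2]<.04)&(W[...,2]>-.01); P=W[t]; r=cv2.minAreaRect((P[:,:2]*1000).astype(np.float32)); print('tray',r)
    # slicer
    box=(220,155,315,225) if n=='scene' else (235,180,320,245)
    m[:]=0; m[box[1]:box[3],box[0]:box[2]]=1
    t=m&(W[...,2]>.03)&(W[...,2]<.16); P=W[t]; print('slicer',len(P),np.nanmin(P,0),np.nanmax(P,0))
    d=P[P[:,2]>.06]; 
    # ridge: bin by principal axis
    mu=d.mean(0); ax=np.linalg.svd((d-mu)[:,:2],full_matrices=False)[2][0]; print(mu,ax)
    s=(d-mu)[:,:2]@ax; p=(d-mu)[:,:2]@[-ax[1],ax[0]]
    for b in np.arange(s.min(),s.max(),.01):
        k=(s>=b)&(s<b+.01)
        if k.any(): q=d[k]; print('%.3f n%d zmax %.3f w %.3f..%.3f top %s'%(b,k.sum(),q[:,2].max(),p[k].min(),p[k].max(),np.round(q[q[:,2].argmax()],3)))
```

```text
scene handle 214 [0.51139652 0.29448495 0.15429084] [0.47790793 0.27946501 0.11488165] [0.51477378 0.3058713  0.17783277]
plate ((495.69580078125, 291.6729736328125), (96.47258758544922, 84.93254852294922), 3.526632070541382) [[444.93863 331.0917 ]
 [450.16306 246.31998]
 [546.453   252.25424]
 [541.2285  337.02597]]
tray ((481.02484130859375, -390.43341064453125), (184.58319091796875, 295.3310241699219), 12.366004943847656)
slicer 2119 [ 0.32629726 -0.0347147   0.03014414] [0.61460277 0.08800292 0.14075349]
[0.49344771 0.03168126 0.1082384 ] [ 0.9246455  -0.38082896]
-0.095 n54 zmax 0.137 w -0.054..0.025 top [0.41  0.058 0.137]
-0.085 n114 zmax 0.140 w -0.068..0.027 top [0.424 0.066 0.14 ]
-0.075 n111 zmax 0.140 w -0.065..0.028 top [0.41  0.009 0.14 ]
-0.065 n116 zmax 0.141 w -0.066..0.028 top [0.429 0.021 0.141]
-0.055 n147 zmax 0.140 w -0.065..0.029 top [0.447 0.054 0.14 ]
-0.045 n173 zmax 0.139 w -0.064..0.025 top [0.455 0.055 0.139]
-0.035 n91 zmax 0.128 w -0.049..0.028 top [0.463 0.03  0.128]
-0.025 n94 zmax 0.126 w -0.050..0.028 top [0.47  0.024 0.126]
-0.015 n104 zmax 0.128 w
[... 2406 characters left out ...]
053 top [0.473 0.027 0.128]
-0.009 n73 zmax 0.126 w -0.029..0.041 top [0.458 0.019 0.126]
0.001 n61 zmax 0.127 w -0.028..0.044 top [0.454 0.023 0.127]
0.011 n62 zmax 0.137 w -0.031..0.064 top [0.436 0.018 0.137]
0.021 n102 zmax 0.140 w -0.033..0.058 top [0.438 0.046 0.14 ]
0.031 n110 zmax 0.140 w -0.033..0.059 top [0.421 0.026 0.14 ]
0.041 n108 zmax 0.139 w -0.034..0.061 top [0.424 0.059 0.139]
0.051 n131 zmax 0.139 w -0.033..0.061 top [0.403 0.018 0.139]
0.061 n218 zmax 0.138 w -0.029..0.059 top [0.399 0.034 0.138]
0.071 n23 zmax 0.095 w 0.001..0.025 top [0.387 0.051 0.095]
0.081 n42 zmax 0.097 w 0.003..0.025 top [0.383 0.056 0.097]
0.091 n3 zmax 0.077 w 0.014..0.020 top [0.374 0.056 0.077]
```

```bash
cat >> h.py <<'E'
def go(p,yaw):
    "increments for TCP position p, tool pointing down, tool x at yaw deg"
    s=robot.get_state(); R=rot(s['ee_rot']); c,n=np.cos(np.radians(yaw)),np.sin(np.radians(yaw))
    D=np.array([[c,n,0],[n,-c,0],[0,0,-1]])
    l=R.T@(np.array(p)-s['tool_pos'])/.05; t=np.degrees(Ro.from_matrix(R.T@D).as_rotvec())/5
    print('lin',np.round(l,3),'tw',np.round(t,3),'pos',np.round(s['tool_pos'],4),'yaw',round(np.degrees(np.arctan2(R[1,0],R[0,0])),2),'t',s['time'])
E
python3 - <<'E'
from h import *
f=eyes.grab_frame('wrist'); print(np.round(f['T_tool_cam'],3),f['fovy'])
g=dict(np.load('scene.npz')); print('tray',plane(g,190.7,168.3,.01))
g=dict(np.load('side.npz')); print('tray',plane(g,301,168,.01))
go([.505,.293,.36],90); go([.505,.293,.36],0)
E
```

```text
[[-0.001 -0.945 -0.328  0.086]
 [ 1.    -0.001  0.     0.   ]
 [-0.001 -0.328  0.945 -0.142]
 [ 0.     0.     0.     1.   ]] 70.69603476110385
tray [ 0.47962724 -0.30934221  0.01      ]
tray [ 0.47429306 -0.30439097  0.01      ]
lin [ 11.26  -13.588  -2.569] tw [-1.1000e-02 -8.0000e-03 -1.5046e+01] pos [ 0.1338 -0.5074  0.2308] yaw 14.77 t 0.15
lin [ 11.26  -13.588  -2.569] tw [-1.300e-02  2.000e-03  2.954e+00] pos [ 0.1338 -0.5074  0.2308] yaw 14.77 t 0.15
```

Emit:
play_rows(
  increments=[
    {"linear": [11.3, -13.6, -2.6], "twist": [0, 0, -15], "jaw": 0},
    {"linear": [11.3, -13.6, -2.6], "twist": [0, 0, -15], "jaw": 0},
    {"linear": [11.3, -13.6, -2.6], "twist": [0, 0, -15], "jaw": 0},
    {"linear": [11.3, -13.6, -2.6], "twist": [0, 0, -15], "jaw": 0},
    {"linear": [11.3, -13.6, -2.6], "twist": [0, 0, -15], "jaw": 0},
    {"linear": [11.3, -13.6, -2.6], "twist": [0, 0, -15], "jaw": 0},
    {"linear": [11.3, -13.6, -2.6], "twist": [0, 0, -15], "jaw": 0},
    {"linear": [11.3, -13.6, -2.6], "twist": [0, 0, -15], "jaw": 0},
    {"linear": [11.3, -13.6, -2.6], "twist": [0, 0, -15], "jaw": 0},
    {"linear": [11.3, -13.6, -2.6], "twist": [0, 0, -15], "jaw": 0},
  ],
)

```text
time: 1.4
tool_pos: [0.395, 0.0552, 0.3227]
ee_rot: [0.0, 0.708, 0.706, 0.0]
contact_force: [1.6, -1.7, 0.7]
gripper_width: 0.999
grasp_force: 0.0
```

Run:
```python
from h import *
go([.505,.293,.36],90)
print(robot.get_state()['qpos'])
```

```text
lin [ 4.763  2.183 -0.745] tw [ 0.007 -0.    -0.04 ] pos [0.395  0.0552 0.3227] yaw 89.8 t 1.4
[ 1.38952480e-01  2.81898312e-03 -5.82803671e-02  1.50905930e+00
 -7.63256409e-05  1.71323197e+00]
```

Emit:
play_rows(
  increments=[
    {"linear": [4.8, 2.2, -0.75], "twist": [0, 0, 0], "jaw": 0},
    {"linear": [4.8, 2.2, -0.75], "twist": [0, 0, 0], "jaw": 0},
    {"linear": [4.8, 2.2, -0.75], "twist": [0, 0, 0], "jaw": 0},
    {"linear": [4.8, 2.2, -0.75], "twist": [0, 0, 0], "jaw": 0},
    {"linear": [4.8, 2.2, -0.75], "twist": [0, 0, 0], "jaw": 0},
    {"linear": [4.8, 2.2, -0.75], "twist": [0, 0, 0], "jaw": 0},
  ],
)

```text
time: 2.15
tool_pos: [0.5059, 0.2937, 0.3586]
ee_rot: [-0.0, 0.708, 0.706, -0.001]
contact_force: [-0.5, -0.9, 0.2]
gripper_width: 1.004
grasp_force: 0.0
```

Run:
```python
from h import *
go([.505,.293,.36],90)
f=grab('wrist','w1'); np.savez('w1',**f)
cv2.imwrite('pics/w1.png',cv2.resize(f['image'][:,:,::-1],(800,600),interpolation=cv2.INTER_CUBIC))
```

```text
lin [-0.015 -0.018 -0.029] tw [-0.017  0.009 -0.027] pos [0.5059 0.2937 0.3586] yaw 89.87 t 2.15
```

View pics/w1.png

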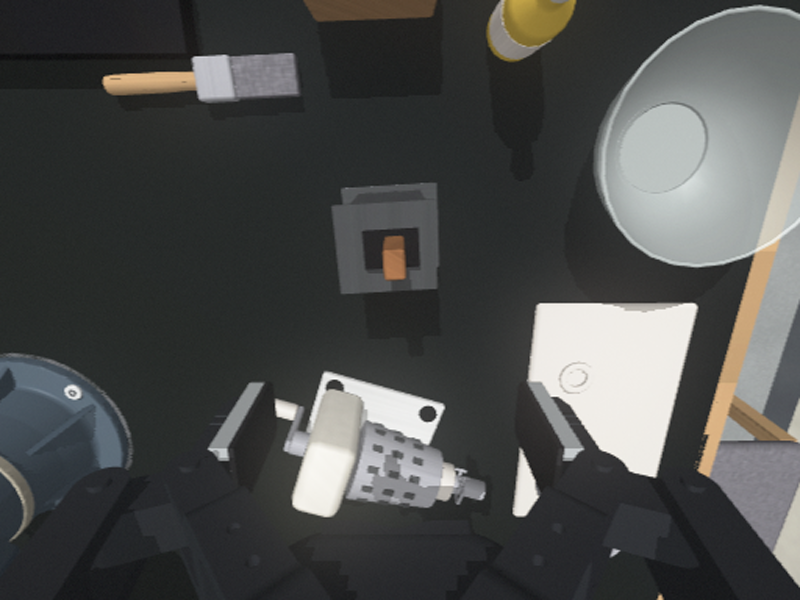

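Wrist view: handle at (395,257) on a black guard spanning (363..420, 228..270), plate at (333..440, 185..293); clip eye visible near (460,485) on the shaft.

Run:
```python
from h import *
f=dict(np.load('w1.npz')); W=cloud(f); im=f['image']; hsv=cv2.cvtColor(im,cv2.COLOR_RGB2HSV)
br=(hsv[...,1]>110)&(hsv[...,0]<20); R=np.zeros(br.shape,bool); R[130:195,200:290]=1
P=W[br&R&(W[...,2]>.165)]; r=cv2.minAreaRect((P[:,:2]*1000).astype(np.float32)); print('handle top',len(P),P.mean(0),P[:,2].max(),r)
v=hsv[...,2]
pl=R&~br
# guard: dark in the plate; 
g=(R&(v<45)&(W[...,2]>.105)&(W[...,2]<.122))|(br&R)
n,l,st,ce=cv2.connectedComponentsWithStats(g.astype(np.uint8)); i=1+st[1:,4].argmax(); print('guard px',st[i])
ys,xs=np.where((l==i)&~br); Q=np.array([plane(f,u,w,.115)[:2]*1000 for u,w in zip(xs,ys)],np.float32); r=cv2.minAreaRect(Q); print('guard',r)
e=1000*W[pl&(v>=45)&(W[...,2]>.104)&(W[...,2]<.116)]; r=cv2.minAreaRect(e[:,:2].astype(np.float32)); print('plate',r,np.median(e[:,2]))
# ridge of slicer
cv2.imwrite('pics/w1c.png',cv2.resize(im[285:335,260:325,::-1],None,fx=10,fy=10,interpolation=cv2.INTER_CUBIC))
Z=W[285:335,260:325]
for uu in range(280,314,2):
    c=W[285:335,uu]; k=np.nanargmax(np.where(c[:,2]<.13,c[:,2],0)); print(uu,k+285,np.round(c[k],4))
```

```text
handle top 284 [0.50517488 0.29426331 0.17372435] 0.1764728248003682 ((505.1240234375, 293.12646484375), (17.117219924926758, 25.05778694152832), 3.8990800380706787)
guard px [232 146  36  33 904]
guard ((502.402099609375, 292.7080383300781), (49.4777946472168, 35.80560302734375), 3.415485382080078)
plate ((496.71588134765625, 291.83563232421875), (94.31887817382812, 85.17388916015625), 3.1250433921813965) 109.45387446353472
280 313 [0.5545 0.0084 0.1112]
282 315 [ 0.5595 -0.0055  0.1015]
284 316 [ 0.5633 -0.0075  0.1019]
286 319 [ 0.5672 -0.0144  0.102 ]
288 314 [ 0.5704 -0.0022  0.1025]
290 308 [0.5746 0.0056 0.0959]
292 322 [ 0.5786 -0.0207  0.1029]
294 317 [ 0.5815 -0.0073  0.1045]
296 316 [ 0.5854 -0.0064  0.1031]
298 316 [ 0.5914 -0.0173  0.0918]
300 316 [ 0.5953 -0.0176  0.0914]
302 315 [ 0.599  -0.0157  0.091 ]
304 317 [ 0.6031 -0.0205  0.091 ]
306 318 [ 0.6069 -0.0221  0.0919]
308 316 [ 0.6105 -0.0177  0.0914]
310 309 [ 0.6364 -0.0844  0.0015]
312 303 [ 0.6395 -0.0662  0.0027]
```

View pics/w1c.png

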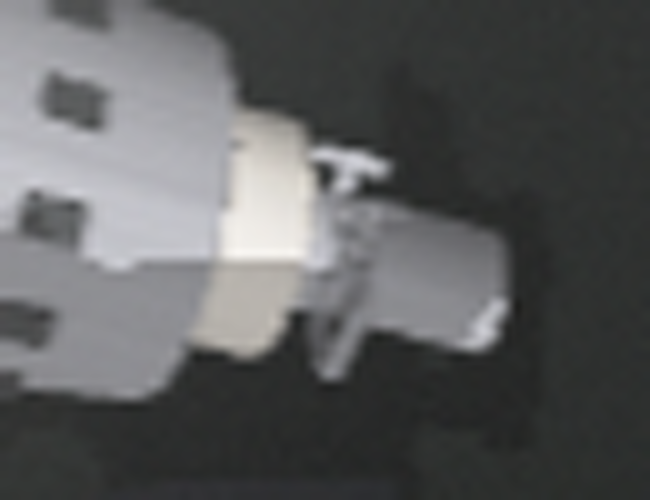

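Emit:
play_rows(
  increments=[
    {"linear": [-0.01, -0.02, 2.5], "twist": [0, 0, -0.7], "jaw": 0},
    {"linear": [-0.01, -0.02, 2.5], "twist": [0, 0, -0.7], "jaw": 0},
    {"linear": [-0.01, -0.02, 4.0], "twist": [0, 0, -0.7], "jaw": 0},
    {"linear": [-0.01, -0.02, 4.5], "twist": [0, 0, -0.7], "jaw": 0},
    {"linear": [-0.01, -0.02, 4.5], "twist": [0, 0, -0.7], "jaw": 0},
    {"linear": [-0.01, -0.02, 4.5], "twist": [0, 0, -0.7], "jaw": 255},
    {"linear": [-0.01, -0.02, 4.5], "twist": [0, 0, -0.7], "jaw": 255},
    {"linear": [-0.01, -0.02, 4.5], "twist": [0, 0, -0.7], "jaw": 255},
    {"linear": [-0.01, -0.02, 4.5], "twist": [0, 0, -0.7], "jaw": 255},
    {"linear": [-0.01, -0.02, 4.5], "twist": [0, 0, -0.7], "jaw": 255},
  ],
)

```text
time: 3.45
tool_pos: [0.505, 0.2923, 0.1356]
ee_rot: [0.0, 0.687, 0.727, 0.001]
contact_force: [-1.4, -0.8, 6.9]
gripper_width: 0.203
grasp_force: 58.8
```

Emit:
play_rows(
  increments=[
    {"linear": [0, 0, 0], "twist": [0, 0, 0], "jaw": 255},
    {"linear": [0, 0, 0], "twist": [0, 0, 0], "jaw": 255},
    {"linear": [0, 0, 0], "twist": [0, 0, 0], "jaw": 255},
    {"linear": [0, 0, 0], "twist": [0, 0, 0], "jaw": 255},
  ],
)

```text
time: 3.95
tool_pos: [0.505, 0.2923, 0.1356]
ee_rot: [0.0, 0.687, 0.727, 0.001]
contact_force: [-0.8, -0.8, 5.4]
gripper_width: 0.207
grasp_force: 58.8
```

Run:
```python
from h import *
go([.505,.293,.133],93.4)
s=robot.get_state();print(s['contact_force'],s['gripper_width'],s['grasp_force'])
```

```text
lin [0.014 0.    0.053] tw [ 0.014 -0.007 -0.025] pos [0.505  0.2923 0.1356] yaw 93.27 t 3.95
[-0.82638906 -0.77727459  5.39308444] 0.20735760593877686 58.82739543914795
```

Emit:
play_rows(
  increments=[
    {"linear": [0, 0, -0.6], "twist": [0, 0, 0], "jaw": 255},
    {"linear": [0, 0, -1.4], "twist": [0, 0, 0], "jaw": 255},
    {"linear": [0, 0, -2.6], "twist": [0, 0, 0], "jaw": 255},
    {"linear": [0, 0, -3.0], "twist": [0, 0, 0], "jaw": 255},
    {"linear": [0, 0, -3.0], "twist": [0, 0, 0], "jaw": 255},
  ],
)

```text
time: 4.58
tool_pos: [0.5052, 0.2925, 0.2861]
ee_rot: [0.0, 0.687, 0.727, 0.001]
contact_force: [0.9, 0.4, -1.4]
gripper_width: 0.207
grasp_force: 58.9
```

Run:
```python
from h import *
s=robot.get_state(); print(s['contact_force'],s['wrist_torque'],s['tool_pos'])
for n in('w1','scene','side'):
    f=dict(np.load(n+'.npz')); W=cloud(f).reshape(-1,3)
    k=(W[:,0]>.3)&(W[:,0]<.63)&(W[:,1]>-.06)&(W[:,1]<.13)
    P=W[k&(W[:,2]>.13)&(W[:,2]<.145)]; r=cv2.minAreaRect((P[:,:2]*1000).astype(np.float32)); print(n,'housing',r)
    P=W[k&(W[:,0]>.588)&(W[:,2]>.084)&(W[:,2]<.1)]
    print(len(P),P.mean(0), 'dir',np.degrees(np.arctan2(*(P.mean(0)[:2]-np.array(r[0])/1000)[::-1])),'len',np.linalg.norm(P.mean(0)[:2]-np.array(r[0])/1000))
    P=W[k&(W[:,2]>.1)&(W[:,2]<.108)&(W[:,0]>.575)]; print('bar',len(P),P.mean(0))
go([.70,-.06,.26],70)
```

```text
[ 0.90965012  0.43389657 -1.4375945 ] [ 0.01370906 -0.00596551  0.00076912] [0.50524309 0.29250437 0.2861082 ]
w1 housing ((425.3321228027344, 38.524375915527344), (90.8642349243164, 50.752506256103516), 72.31678771972656)
118 [ 0.60079588 -0.01526849  0.0887963 ] dir -17.04424848764512 len 0.1835243935151618
bar 22 [ 0.58207366 -0.01091679  0.10267832]
scene housing ((426.4371337890625, 38.44486999511719), (95.02436828613281, 51.84392547607422), 71.91502380371094)
55 [ 0.60093521 -0.01630449  0.08943749] dir -17.419425249782527 len 0.18288540809134834
bar 9 [ 0.5828008  -0.01200188  0.1033608 ]
side housing ((423.9715576171875, 39.934696197509766), (92.8504867553711, 51.76707077026367), 74.47673797607422)
30 [ 0.60087039 -0.01486176  0.08892395] dir -17.21097232723528 len 0.18519138078012504
bar 5 [ 0.58053164 -0.01013216  0.10421472]
lin [-7.262  3.485  0.521] tw [ 0.025 -0.022  4.655] pos [0.5052 0.2925 0.2861] yaw 93.28 t 4.575
```

Run:
```python
from h import *
go([.6406,-.029,.255],72.5)
```

```text
lin [-6.575  2.334  0.619] tw [ 0.026 -0.022  4.155] pos [0.5052 0.2925 0.2861] yaw 93.28 t 4.575
```

Emit:
play_rows(
  increments=[
    {"linear": [-6.6, 2.3, 0.6], "twist": [0, 0, 4.15], "jaw": 255},
    {"linear": [-6.6, 2.3, 0.6], "twist": [0, 0, 4.15], "jaw": 255},
    {"linear": [-6.6, 2.3, 0.6], "twist": [0, 0, 4.15], "jaw": 255},
    {"linear": [-6.6, 2.3, 0.6], "twist": [0, 0, 4.15], "jaw": 255},
    {"linear": [-6.6, 2.3, 0.6], "twist": [0, 0, 4.15], "jaw": 255},
    {"linear": [-6.6, 2.3, 0.6], "twist": [0, 0, 4.15], "jaw": 255},
    {"linear": [-6.6, 2.3, 0.6], "twist": [0, 0, 4.15], "jaw": 255},
    {"linear": [-6.6, 2.3, 0.6], "twist": [0, 0, 4.15], "jaw": 255},
    {"linear": [-6.6, 2.3, 0.6], "twist": [0, 0, 4.15], "jaw": 255},
  ],
)

```text
time: 5.7
tool_pos: [0.6378, -0.0296, 0.2544]
ee_rot: [-0.0, 0.806, 0.592, -0.0]
contact_force: [0.0, 0.4, -0.3]
gripper_width: 0.206
grasp_force: 58.9
```

Run:
```python
from h import *
go([.6406,-.029,.255],72.5)
f=grab('wrist'); np.savez('w2',**f)
for p in ([.5825,-.011,.102],[.6406,-.029,.14]): print(proj(f,p))
cv2.imwrite('pics/w2.png',cv2.resize(f['image'][:,:,::-1],(800,600),interpolation=cv2.INTER_CUBIC))
```

```text
lin [ 0.028  0.049 -0.012] tw [-0.009 -0.001  0.02 ] pos [ 0.6378 -0.0296  0.2544] yaw 72.6 t 5.7
[200.40612617 175.04837227]
[254.4175678  185.27833249]
```

View pics/w2.png

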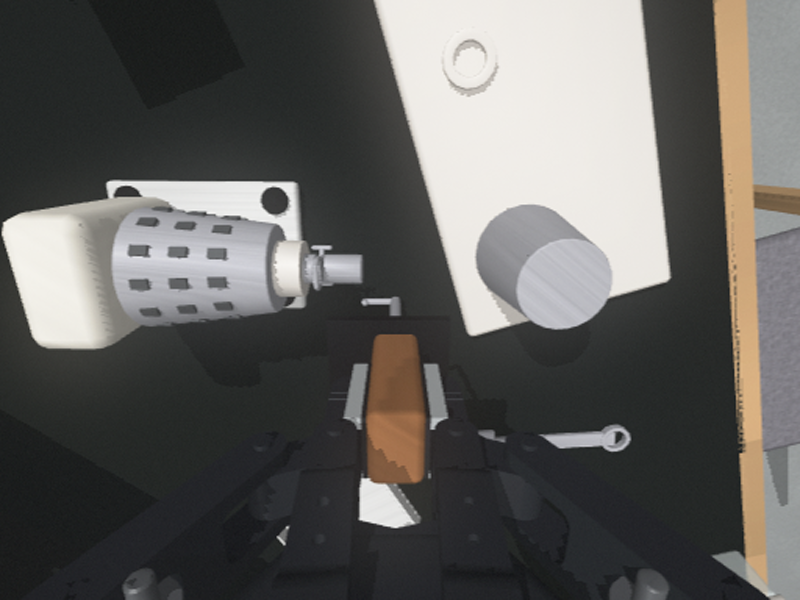

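Wrist view: the hook is visible, toe tip (363,302) to shank (396,302..315), parallel to the shaft (325..362, 267); clip at (315,268) with eye.

Run:
```python
from h import *
f=dict(np.load('w2.npz')); W=cloud(f); im=f['image']; s=robot.get_state(); R=rot(s['ee_rot'])
C=np.array([.5825,-.011,0]); a=np.radians(-17.5); ex=np.array([np.cos(a),np.sin(a),0]); ey=np.array([-ex[1],ex[0],0])
S=lambda P:np.stack([(P-C)@ex,(P-C)@ey,P[...,2]],-1)*1000
v=im.max(2)
np.set_printoptions(suppress=True,precision=1)
m=(v>90); m[:,:225]=0;m[:,262:]=0;m[:186]=0;m[204:]=0
ys,xs=np.where(m&(W[...,2]>.05)); P=W[ys,xs]; T=(P-s['tool_pos'])@R*1000
for y,x,p,t in zip(ys,xs,S(P),T): print(y,x,p,t) if (x%2==0) else 0
print('shaft')
r=W[140:200,190:236]; q=S(r); v2=v[140:200,190:236]
for x in range(0,46,3):
    c=q[:,x]; k=(c[:,2]>70)&(c[:,2]<115); 
    if k.any(): print(x+190,k.sum(),np.where(k)[0][[0,-1]]+140,'y',c[k,1].min(),c[k,1].max(),'z',c[k,2].max(),'x',np.median(c[k,0]))
np.savez('fr',C=C,ex=ex,ey=ey)
```

```text
190 252 [ 58.5   2.8 161.5] [ 3.8  0.1 93.2]
190 254 [ 60.3   2.2 160. ] [ 3.2  1.9 94.8]
191 232 [ 40.1   1.5 160.7] [  2.5 -18.4  94.1]
191 234 [ 41.8   1.1 159.6] [  2.1 -16.6  95.1]
191 236 [ 43.6   0.8 158.7] [  1.8 -14.8  96. ]
191 238 [ 45.5   1.2 159.8] [  2.2 -12.9  94.9]
191 240 [ 47.3   0.8 158.9] [  1.9 -11.1  95.9]
191 242 [ 49.2   1.2 159.8] [ 2.2 -9.2 95. ]
191 244 [ 51.1   1.4 160.5] [ 2.5 -7.3 94.2]
191 246 [ 52.9   1.  159.2] [ 2.  -5.5 95.5]
191 248 [ 54.8   0.9 159. ] [ 1.9 -3.7 95.8]
191 250 [ 56.7   1.8 161.5] [ 2.8 -1.8 93.2]
191 252 [ 58.5   2.1 162.4] [ 3.1  0.1 92.3]
191 254 [ 60.3   2.  162. ] [ 3.   1.9 92.7]
192 232 [ 40.2   1.  162.2] [  2.1 -18.3  92.5]
192 234 [ 41.9   0.8 161.6] [  1.9 -16.5  93.1]
192 236 [ 43.7   0.3 160.1] [  1.3 -14.8  94.6]
192 238 [ 45.5   0.3 160.2] [  1.4 -12.9  94.5]
192 240 [ 47.4   0.1 159.6] [  1.2 -11.1  95.1]
192 242 [ 49.2   0.3 160.2] [ 1.4 -9.2 94.5]
192 244 [ 51.1   0.6 161. ] [ 1.6 -7.3 93.7]
192 246 [ 53.    0.5 160.6] [ 1.5 -5.5 94.1]
192 248 [ 54.8   0.6 160.9] [ 1.6 -3.6 93.8]
192 250 [ 56.7   1.9 164.6] [ 2.9 -
[... 2828 characters left out ...]
194 x 6.309185038926005
211 22 [157 182] y -17.658364636407295 13.99592148138748 z 91.5858139790876 x 9.925313406399638
214 18 [163 180] y -10.46080350902946 9.201464786899447 z 91.65648065202697 x 13.589867685802123
217 18 [163 180] y -10.140074645891128 8.81257330692637 z 91.19054721629655 x 17.113857452012613
220 18 [163 180] y -10.654772205108898 9.106325655234786 z 91.12167428178702 x 20.679663308230943
223 18 [163 180] y -10.085198855214529 8.999575137638484 z 91.4496639336173 x 24.1398982272713
226 18 [163 180] y -10.215413399727844 9.157304487451361 z 92.01777304776859 x 27.68552185556445
229 18 [163 180] y -10.577461374411808 9.02302989607699 z 91.11639258946963 x 31.174462664416566
```

Emit:
play_rows(
  increments=[
    {"linear": [0.01, -0.65, 0], "twist": [0, 0, 0], "jaw": 255},
    {"linear": [0.01, -0.65, 0.5], "twist": [0, 0, 0], "jaw": 255},
    {"linear": [0.01, -0.65, 1.0], "twist": [0, 0, 0], "jaw": 255},
    {"linear": [0.01, -0.65, 1.08], "twist": [0, 0, 0], "jaw": 255},
    {"linear": [0.01, -0.65, 1.08], "twist": [0, 0, 0], "jaw": 255},
    {"linear": [0.01, -0.65, 1.08], "twist": [0, 0, 0], "jaw": 255},
  ],
)

```text
time: 6.5
tool_pos: [0.608, -0.0204, 0.2019]
ee_rot: [0.0, 0.806, 0.592, 0.001]
contact_force: [-0.3, -0.3, -0.7]
gripper_width: 0.204
grasp_force: 59.1
```

```bash
cat >> h.py <<'E'
def st():
    F=np.load('fr.npz'); s=robot.get_state(); p=s['tool_pos']; d=p-F['C']
    print('slicer xy z mm',np.round([d@F['ex']*1e3,d@F['ey']*1e3,p[2]*1e3],2),'F',np.round(s['contact_force'],2),'M',np.round(s['wrist_torque'],2),'t',s['time'],'w',round(s['gripper_width'],3))
E
python3 -c "
from h import *
st(); go([.6,0,.2],72.5)"
```

```text
slicer xy z mm [ 27.15  -1.27 201.88] F [-0.31 -0.27 -0.75] M [ 0.04  0.02 -0.02] t 6.5 w 0.204
lin [ 0.341 -0.275  0.037] tw [ 0.018 -0.006  0.008] pos [ 0.608  -0.0204  0.2019] yaw 72.54 t 6.5
```

Emit:
play_rows(
  increments=[
    {"linear": [0.01, -0.01, 0.05], "twist": [0, 0, 0], "jaw": 255},
    {"linear": [0.01, -0.01, 0.1], "twist": [0, 0, 0], "jaw": 255},
    {"linear": [0.01, -0.01, 0.13], "twist": [0, 0, 0], "jaw": 255},
    {"linear": [0.01, -0.01, 0.15], "twist": [0, 0, 0], "jaw": 255},
    {"linear": [0.01, -0.01, 0.15], "twist": [0, 0, 0], "jaw": 255},
  ],
)

```text
time: 7.12
tool_pos: [0.6071, -0.02, 0.1931]
ee_rot: [-0.0, 0.806, 0.591, -0.0]
contact_force: [0.3, 0.0, -0.9]
gripper_width: 0.204
grasp_force: 59.1
```

```bash
python3 -c "
from h import *
st()"
```

```text
slicer xy z mm [ 26.15  -1.17 193.14] F [ 0.27  0.03 -0.95] M [ 0.02 -0.    0.06] t 7.125 w 0.204
```

Emit:
play_rows(
  increments=[
    {"linear": [0.01, 0, 0.015], "twist": [0, 0, 0], "jaw": 255},
    {"linear": [0.01, 0, 0.03], "twist": [0, 0, 0], "jaw": 255},
    {"linear": [0.01, 0, 0.04], "twist": [0, 0, 0], "jaw": 255},
    {"linear": [0.01, 0, 0.04], "twist": [0, 0, 0], "jaw": 255},
  ],
)

```text
time: 7.62
tool_pos: [0.6072, -0.0195, 0.1912]
ee_rot: [-0.0, 0.806, 0.591, -0.0]
contact_force: [0.1, 0.1, -1.4]
gripper_width: 0.203
grasp_force: 59.1
```

Emit:
play_rows(
  increments=[
    {"linear": [0, 0, 0.01], "twist": [0, 0, 0], "jaw": 255},
    {"linear": [0, 0, 0.02], "twist": [0, 0, 0], "jaw": 255},
    {"linear": [0, 0, 0.02], "twist": [0, 0, 0], "jaw": 255},
  ],
)

```text
time: 8.0
tool_pos: [0.6072, -0.0195, 0.1902]
ee_rot: [-0.0, 0.806, 0.591, -0.0]
contact_force: [0.6, -1.2, -0.9]
gripper_width: 0.203
grasp_force: 59.1
```

```bash
python3 -c "
from h import *
st()"
```

```text
slicer xy z mm [ 26.13  -0.65 190.19] F [ 0.63 -1.21 -0.9 ] M [-0.03 -0.02  0.03] t 8.0 w 0.203
```

No contact yet; keep feeling down.

Emit:
play_rows(
  increments=[
    {"linear": [0, 0, 0.01], "twist": [0, 0, 0], "jaw": 255},
    {"linear": [0, 0, 0.02], "twist": [0, 0, 0], "jaw": 255},
    {"linear": [0, 0, 0.02], "twist": [0, 0, 0], "jaw": 255},
  ],
)

```text
time: 8.38
tool_pos: [0.6073, -0.0195, 0.1893]
ee_rot: [-0.0, 0.806, 0.591, 0.0]
contact_force: [-0.6, -0.6, -0.3]
gripper_width: 0.203
grasp_force: 59.1
```

Emit:
play_rows(
  increments=[
    {"linear": [0, 0, 0.01], "twist": [0, 0, 0], "jaw": 255},
    {"linear": [0, 0, 0.015], "twist": [0, 0, 0], "jaw": 255},
    {"linear": [0, 0, 0.015], "twist": [0, 0, 0], "jaw": 255},
  ],
)

```text
time: 8.75
tool_pos: [0.6074, -0.0195, 0.1889]
ee_rot: [0.0, 0.806, 0.591, 0.0]
contact_force: [-1.2, -0.2, 4.9]
gripper_width: 0.204
grasp_force: 59.8
```

Emit:
play_rows(
  increments=[
    {"linear": [0, 0, -0.015], "twist": [0, 0, 0], "jaw": 255},
    {"linear": [0, 0, -0.03], "twist": [0, 0, 0], "jaw": 255},
    {"linear": [0, 0, -0.03], "twist": [0, 0, 0], "jaw": 255},
  ],
)

```text
time: 9.12
tool_pos: [0.6071, -0.0195, 0.1896]
ee_rot: [-0.0, 0.806, 0.591, -0.0]
contact_force: [0.4, 0.9, -1.4]
gripper_width: 0.205
grasp_force: 59.2
```

```bash
python3 -c "
from h import *
st();go([.6,0,.2],72.5)
f=grab('side');cv2.imwrite('pics/s2.png',cv2.resize(f['image'][170:230,220:300,::-1],None,fx=9,fy=9,interpolation=cv2.INTER_CUBIC))
"
```

```text
slicer xy z mm [ 26.04  -0.65 189.65] F [ 0.38  0.9  -1.37] M [-0.04 -0.03  0.01] t 9.125 w 0.205
lin [ 0.328 -0.253 -0.207] tw [-0.007  0.001  0.004] pos [ 0.6071 -0.0195  0.1896] yaw 72.52 t 9.125
```

Emit:
play_rows(
  increments=[
    {"linear": [0, -0.02, -0.012], "twist": [0, 0, 0], "jaw": 255},
    {"linear": [0, -0.05, -0.012], "twist": [0, 0, 0], "jaw": 255},
    {"linear": [0, -0.08, -0.012], "twist": [0, 0, 0], "jaw": 255},
    {"linear": [0, -0.11, -0.012], "twist": [0, 0, 0], "jaw": 255},
    {"linear": [0, -0.14, -0.012], "twist": [0, 0, 0], "jaw": 255},
    {"linear": [0, -0.14, -0.012], "twist": [0, 0, 0], "jaw": 255},
  ],
)

```text
time: 9.93
tool_pos: [0.6005, -0.0173, 0.1906]
ee_rot: [-0.0, 0.806, 0.591, 0.0]
contact_force: [0.1, -0.2, -0.2]
gripper_width: 0.203
grasp_force: 59.2
```

```bash
python3 -c "
from h import *
st()"
```

```text
slicer xy z mm [ 19.04  -0.62 190.65] F [ 0.09 -0.17 -0.16] M [-0.07 -0.01 -0.01] t 9.925 w 0.203
```

Emit:
play_rows(
  increments=[
    {"linear": [0, -0.02, 0.008], "twist": [0, 0, 0], "jaw": 255},
    {"linear": [0, -0.05, 0.008], "twist": [0, 0, 0], "jaw": 255},
    {"linear": [0, -0.08, 0.008], "twist": [0, 0, 0], "jaw": 255},
    {"linear": [0, -0.11, 0.008], "twist": [0, 0, 0], "jaw": 255},
    {"linear": [0, -0.14, 0.008], "twist": [0, 0, 0], "jaw": 255},
    {"linear": [0, -0.14, 0.008], "twist": [0, 0, 0], "jaw": 255},
  ],
)

```text
time: 10.68
tool_pos: [0.5938, -0.0152, 0.1903]
ee_rot: [-0.0, 0.806, 0.591, 0.0]
contact_force: [0.3, -0.0, -0.5]
gripper_width: 0.202
grasp_force: 59.2
```

```bash
python3 -c "
from h import *
st()
f=grab('wrist');cv2.imwrite('pics/w3.png',cv2.resize(f['image'][100:240,180:340,::-1],None,fx=4,fy=4,interpolation=cv2.INTER_CUBIC))
"
```

```text
slicer xy z mm [ 12.09  -0.61 190.25] F [ 0.29 -0.03 -0.54] M [0.02 0.04 0.03] t 10.675 w 0.202
```

View pics/w3.png

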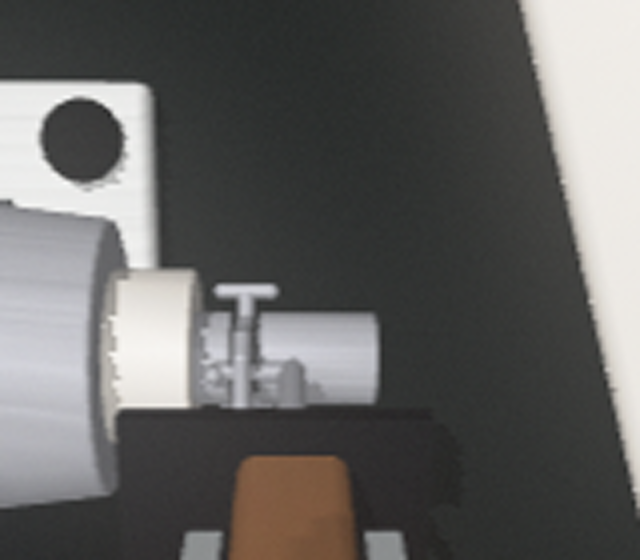

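The toe passes under the eye's bar (bar at x≈242, shank at 290, tip at ≈205). Lift gently.

Emit:
play_rows(
  increments=[
    {"linear": [0, 0, -0.02], "twist": [0, 0, 0], "jaw": 255},
    {"linear": [0, 0, -0.04], "twist": [0, 0, 0], "jaw": 255},
    {"linear": [0, 0, -0.06], "twist": [0, 0, 0], "jaw": 255},
    {"linear": [0, 0, -0.08], "twist": [0, 0, 0], "jaw": 255},
    {"linear": [0, 0, -0.08], "twist": [0, 0, 0], "jaw": 255},
  ],
)

```text
time: 11.35
tool_pos: [0.5937, -0.0153, 0.1939]
ee_rot: [-0.0, 0.806, 0.591, -0.0]
contact_force: [1.1, 0.4, -3.5]
gripper_width: 0.205
grasp_force: 58.6
```

```bash
python3 -c "
from h import *
st()
"
```

```text
slicer xy z mm [ 12.02  -0.71 193.9 ] F [ 1.14  0.41 -3.47] M [-0.02 -0.12 -0.  ] t 11.35 w 0.205
```

Hooked (pull 3.5 N). Continue slowly through the snap.

Emit:
play_rows(
  increments=[
    {"linear": [0, 0, -0.02], "twist": [0, 0, 0], "jaw": 255},
    {"linear": [0, 0, -0.04], "twist": [0, 0, 0], "jaw": 255},
    {"linear": [0, 0, -0.06], "twist": [0, 0, 0], "jaw": 255},
    {"linear": [0, 0, -0.08], "twist": [0, 0, 0], "jaw": 255},
    {"linear": [0, 0, -0.1], "twist": [0, 0, 0], "jaw": 255},
    {"linear": [0, 0, -0.12], "twist": [0, 0, 0], "jaw": 255},
    {"linear": [0, 0, -0.14], "twist": [0, 0, 0], "jaw": 255},
    {"linear": [0, 0, -0.16], "twist": [0, 0, 0], "jaw": 255},
  ],
)

```text
time: 12.35
tool_pos: [0.5941, -0.0152, 0.2026]
ee_rot: [0.0, 0.806, 0.591, 0.0]
contact_force: [0.3, -0.0, -1.0]
gripper_width: 0.203
grasp_force: 60.0
```

```bash
python3 -c "
from h import *
st()
f=grab('wrist');cv2.imwrite('pics/w4.png',cv2.resize(f['image'][100:240,180:340,::-1],None,fx=4,fy=4,interpolation=cv2.INTER_CUBIC))
"
```

```text
slicer xy z mm [ 12.35  -0.54 202.65] F [ 0.32 -0.01 -1.03] M [-0.02  0.02  0.02] t 12.35 w 0.203
```

View pics/w4.png

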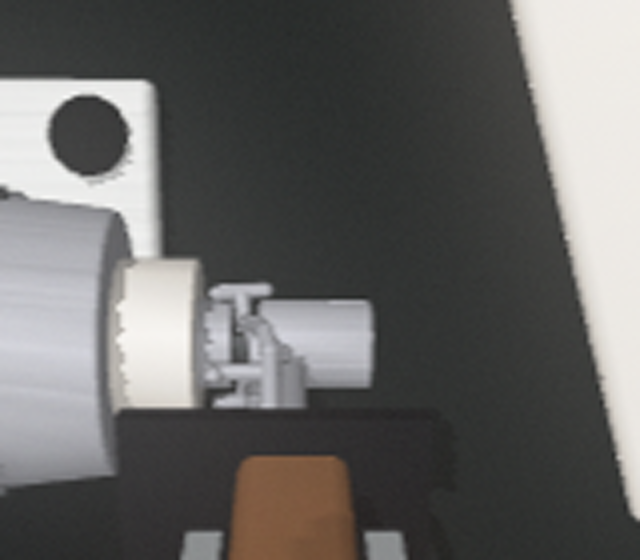

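The clip is off the groove and rests on the toe, leaning toward the shank (≈(265,330)). Lift straight up.

Emit:
play_rows(
  increments=[
    {"linear": [0, 0, -0.06], "twist": [0, 0, 0], "jaw": 255},
    {"linear": [0, 0, -0.14], "twist": [0, 0, 0], "jaw": 255},
    {"linear": [0, 0, -0.24], "twist": [0, 0, 0], "jaw": 255},
    {"linear": [0, 0, -0.36], "twist": [0, 0, 0], "jaw": 255},
    {"linear": [0, 0, -0.5], "twist": [0, 0, 0], "jaw": 255},
    {"linear": [0, 0, -0.7], "twist": [0, 0, 0], "jaw": 255},
    {"linear": [0, 0, -0.95], "twist": [0, 0, 0], "jaw": 255},
    {"linear": [0, 0, -1.2], "twist": [0, 0, 0], "jaw": 255},
    {"linear": [0, 0, -1.4], "twist": [0, 0, 0], "jaw": 255},
    {"linear": [0, 0, -1.5], "twist": [0, 0, 0], "jaw": 255},
  ],
)

```text
time: 13.65
tool_pos: [0.5941, -0.0153, 0.278]
ee_rot: [0.0, 0.806, 0.591, 0.0]
contact_force: [0.2, -0.5, -0.6]
gripper_width: 0.203
grasp_force: 60.0
```

```bash
python3 -c "
from h import *
st()
f=grab('wrist');cv2.imwrite('pics/w5.png',cv2.resize(f['image'][100:240,180:340,::-1],None,fx=4,fy=4,interpolation=cv2.INTER_CUBIC))
go([.477,-.307,.26],72.5)
g=dict(np.load('scene.npz')); W=cloud(g)
hsv=cv2.cvtColor(g['image'],cv2.COLOR_RGB2HSV)
for n,c in(('scene',(191,168)),('side',(301,168))):
    g=dict(np.load(n+'.npz')); v=g['image'].min(2); b=(v>120).astype(np.uint8); k,l,s_,ce=cv2.connectedComponentsWithStats(b); i=l[c[1],c[0]]; ys,xs=np.where(l==i)
    Q=np.array([plane(g,x,y,.012)[:2]*1000 for x,y in zip(xs,ys)],np.float32); print(n,len(xs),cv2.minAreaRect(Q))
"
```

```text
slicer xy z mm [ 12.39  -0.58 278.04] F [ 0.2  -0.52 -0.57] M [-0.04  0.03 -0.01] t 13.65 w 0.203
lin [-6.269 -0.483  0.363] tw [ 0.012 -0.005  0.004] pos [ 0.5942 -0.0153  0.2783] yaw 72.52 t 13.7
scene 1380 ((474.2895812988281, -311.20281982421875), (172.52919006347656, 148.36239624023438), 12.625429153442383)
side 978 ((480.5259094238281, -308.5511169433594), (157.30848693847656, 166.86878967285156), 11.892834663391113)
```

View pics/w5.png

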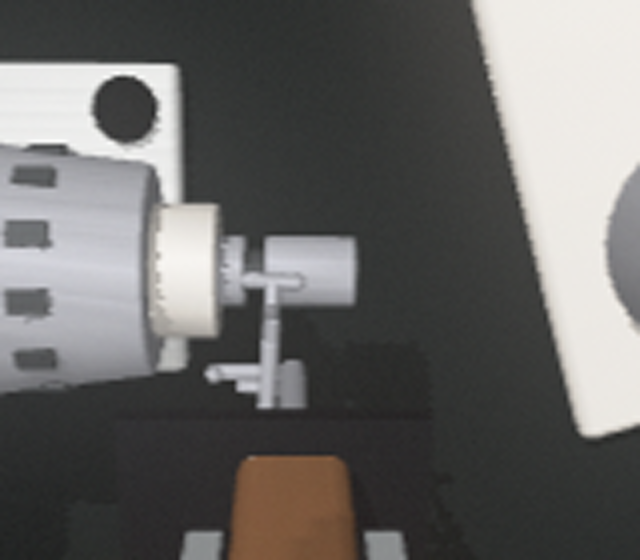

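Emit:
play_rows(
  increments=[
    {"linear": [-0.3, -0.01, 0], "twist": [0, 0, 0], "jaw": 255},
    {"linear": [-0.8, -0.04, 0], "twist": [0, 0, 0], "jaw": 255},
    {"linear": [-1.4, -0.07, 0], "twist": [0, 0, 0], "jaw": 255},
    {"linear": [-2.1, -0.1, 0], "twist": [0, 0, 0], "jaw": 255},
    {"linear": [-2.8, -0.14, 0], "twist": [0, 0, 0], "jaw": 255},
    {"linear": [-3.5, -0.17, 0], "twist": [0, 0, 0], "jaw": 255},
    {"linear": [-4.2, -0.2, 0], "twist": [0, 0, 0], "jaw": 255},
    {"linear": [-4.9, -0.23, 0], "twist": [0, 0, 0], "jaw": 255},
    {"linear": [-5.5, -0.26, 0], "twist": [0, 0, 0], "jaw": 255},
    {"linear": [-5.9, -0.28, 0], "twist": [0, 0, 0], "jaw": 255},
  ],
)

```text
time: 14.95
tool_pos: [0.4907, -0.2941, 0.2767]
ee_rot: [-0.0, 0.807, 0.591, -0.0]
contact_force: [0.0, 0.5, -1.4]
gripper_width: 0.2
grasp_force: 60.0
```

Emit:
play_rows(
  increments=[
    {"linear": [-0.25, -0.01, 0], "twist": [0, 0, 0], "jaw": 255},
    {"linear": [-0.36, -0.01, 0], "twist": [0, 0, 0], "jaw": 255},
    {"linear": [-0.36, -0.01, 0], "twist": [0, 0, 0], "jaw": 255},
    {"linear": [-0.36, -0.01, 0], "twist": [0, 0, 0], "jaw": 255},
  ],
)

```text
time: 15.45
tool_pos: [0.4864, -0.3089, 0.2772]
ee_rot: [-0.0, 0.806, 0.592, 0.0]
contact_force: [0.6, -0.5, -0.8]
gripper_width: 0.202
grasp_force: 60.0
```

```bash
python3 -c "
from h import *
st(); go([.486,-.309,.13],72.5)
f=grab('wrist');cv2.imwrite('pics/w6.png',cv2.resize(f['image'][80:320,100:420,::-1],None,fx=2.5,fy=2.5,interpolation=cv2.INTER_CUBIC))
W=cloud(f); 
P=W[(W[...,2]>.016)&(W[...,2]<.03)&(abs(W[...,0]-.477)<.11)&(abs(W[...,1]+.309)<.11)&(f['image'].min(2)>80)]; print(len(P),cv2.minAreaRect((P[:,:2]*1000).astype(np.float32)))
"
```

```text
slicer xy z mm [  -2.11 -312.97  277.19] F [ 0.6  -0.49 -0.84] M [-0.03  0.05 -0.01] t 15.45 w 0.202
lin [-0.006 -0.006  2.944] tw [-0.    -0.003  0.013] pos [ 0.4864 -0.3089  0.2772] yaw 72.57 t 15.45
772 ((479.45428466796875, -308.99310302734375), (150.07565307617188, 130.10841369628906), 12.41019344329834)
```

View pics/w6.png

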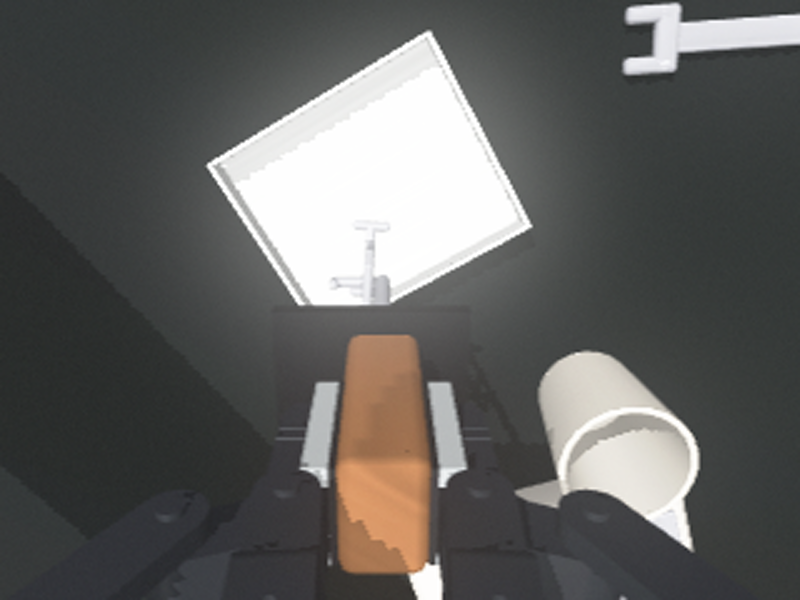

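Emit:
play_rows(
  increments=[
    {"linear": [0, 0, 0.3], "twist": [0, 0, 0], "jaw": 255},
    {"linear": [0, 0, 0.8], "twist": [0, 0, 0], "jaw": 255},
    {"linear": [0, 0, 1.4], "twist": [0, 0, 0], "jaw": 255},
    {"linear": [0, 0, 2.0], "twist": [0, 0, 0], "jaw": 255},
    {"linear": [0, 0, 2.5], "twist": [0, 0, 0], "jaw": 255},
    {"linear": [0, 0, 2.8], "twist": [0, 0, 0], "jaw": 255},
    {"linear": [0, 0, 2.92], "twist": [0, 0, 0], "jaw": 255},
    {"linear": [0, 0, 2.98], "twist": [0, 0, 0], "jaw": 255},
    {"linear": [0, 0, 3.03], "twist": [0, 0, 0], "jaw": 255},
    {"linear": [0, 0, 3.05], "twist": [0, 0, 0], "jaw": 255},
  ],
)

```text
time: 16.75
tool_pos: [0.4863, -0.3096, 0.1251]
ee_rot: [0.0, 0.806, 0.591, 0.0]
contact_force: [0.1, -0.9, -0.5]
gripper_width: 0.205
grasp_force: 60.0
```

```bash
python3 -c "
from h import *
st(); go([.486,-.309,.124],72.5)
f=grab('wrist');cv2.imwrite('pics/w7.png',cv2.resize(f['image'][100:260,160:360,::-1],None,fx=4,fy=3.75,interpolation=cv2.INTER_CUBIC))
"
```

```text
slicer xy z mm [  -1.91 -313.71  125.07] F [ 0.1  -0.95 -0.45] M [ 0.   -0.04 -0.  ] t 16.75 w 0.205
lin [ 0.01  -0.01   0.021] tw [0.009 0.002 0.005] pos [ 0.4863 -0.3096  0.1251] yaw 72.52 t 16.75
```

View pics/w7.png

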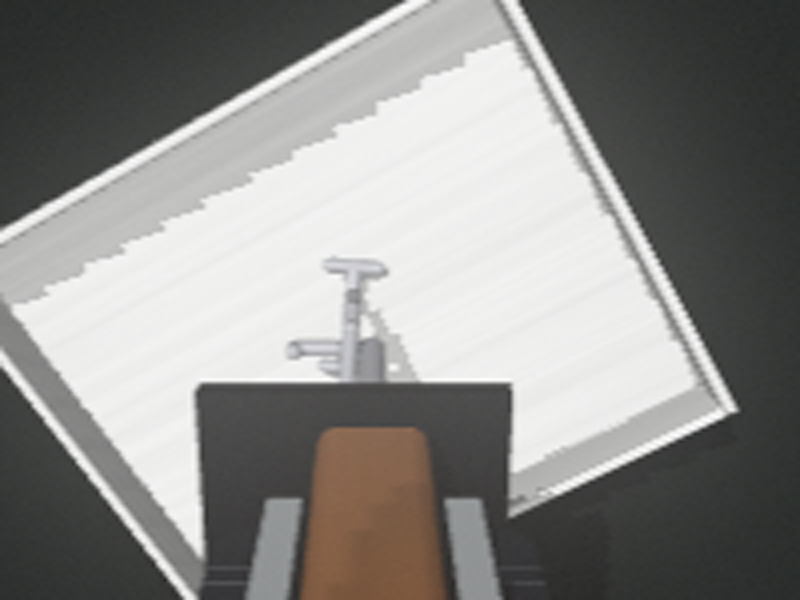

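The clip stands in the tray with the toe through its eye (shank (370,360), bar (350,330)). Lower 1 mm and draw the toe back.

Emit:
play_rows(
  increments=[
    {"linear": [0, 0, 0.02], "twist": [0, 0, 0], "jaw": 255},
    {"linear": [0, 0, 0.02], "twist": [0, 0, 0], "jaw": 255},
    {"linear": [0, 0.06, 0.02], "twist": [0, 0, 0], "jaw": 255},
    {"linear": [0, 0.12, 0.02], "twist": [0, 0, 0], "jaw": 255},
    {"linear": [0, 0.2, 0.02], "twist": [0, 0, 0], "jaw": 255},
    {"linear": [0, 0.28, 0.02], "twist": [0, 0, 0], "jaw": 255},
    {"linear": [0, 0.36, 0.02], "twist": [0, 0, 0], "jaw": 255},
    {"linear": [0, 0.44, 0.02], "twist": [0, 0, 0], "jaw": 255},
    {"linear": [0, 0.52, 0.02], "twist": [0, 0, 0], "jaw": 255},
    {"linear": [0, 0.6, 0.02], "twist": [0, 0, 0], "jaw": 255},
  ],
)

```text
time: 18.05
tool_pos: [0.5149, -0.3185, 0.1236]
ee_rot: [-0.0, 0.806, 0.591, 0.0]
contact_force: [0.5, 0.1, -1.6]
gripper_width: 0.206
grasp_force: 60.0
```

```bash
python3 -c "
from h import *
st()
f=grab('wrist');cv2.imwrite('pics/w8.png',cv2.resize(f['image'][100:260,160:360,::-1],None,fx=4,fy=3.75,interpolation=cv2.INTER_CUBIC))
"
```

```text
slicer xy z mm [  28.05 -313.62  123.63] F [ 0.46  0.06 -1.59] M [-0.02  0.01  0.01] t 18.05 w 0.206
```

View pics/w8.png

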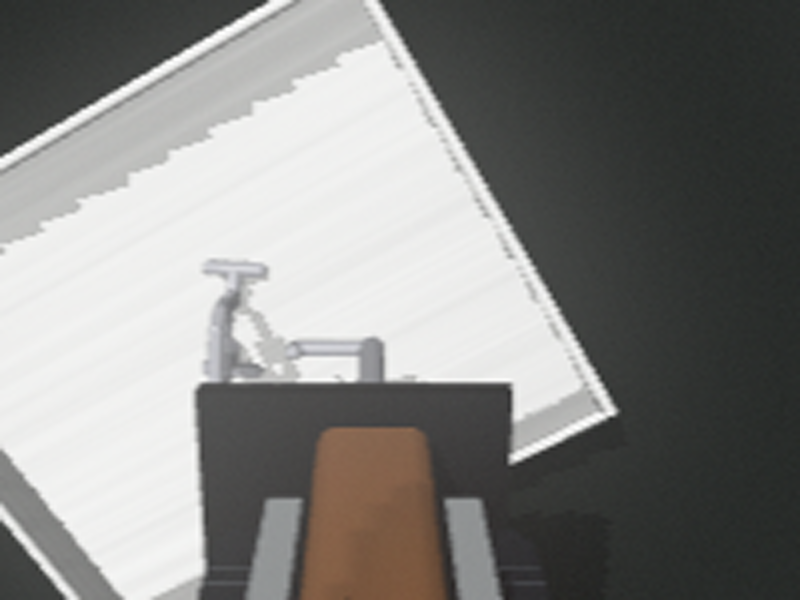

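Hook free, tip at (292,348); clip stands on its feet at (225,310). I have now viewed 11 pictures, one past the limit, so I will use only numeric checks from here. Lift and return.

Emit:
play_rows(
  increments=[
    {"linear": [0, 0.05, -0.3], "twist": [0, 0, 0], "jaw": 255},
    {"linear": [0, 0.05, -1.0], "twist": [0, 0, 0], "jaw": 255},
    {"linear": [0, 0.05, -2.0], "twist": [0, 0, 0], "jaw": 255},
    {"linear": [0, 0.05, -3.0], "twist": [0, 0, 0], "jaw": 255},
    {"linear": [0, 0.05, -3.4], "twist": [0, 0, 0], "jaw": 255},
    {"linear": [0, 0.05, -3.4], "twist": [0, 0, 0], "jaw": 255},
  ],
)

```text
time: 18.85
tool_pos: [0.5177, -0.3196, 0.2962]
ee_rot: [0.002, 0.806, 0.591, 0.001]
contact_force: [0.2, 0.2, -1.6]
gripper_width: 0.203
grasp_force: 60.1
```

```bash
python3 -c "
from h import *
go([.5052,.2925,.29],93.28)
"
```

```text
lin [11.602 -3.916  0.097] tw [ 0.043  0.019 -4.153] pos [ 0.5177 -0.3196  0.2962] yaw 72.52 t 18.85
```

Emit:
play_rows(
  increments=[
    {"linear": [11.6, -3.9, 0], "twist": [0, 0, -4.15], "jaw": 255},
    {"linear": [11.6, -3.9, 0], "twist": [0, 0, -4.15], "jaw": 255},
    {"linear": [11.6, -3.9, 0], "twist": [0, 0, -4.15], "jaw": 255},
    {"linear": [11.6, -3.9, 0], "twist": [0, 0, -4.15], "jaw": 255},
    {"linear": [11.6, -3.9, 0], "twist": [0, 0, -4.15], "jaw": 255},
    {"linear": [11.6, -3.9, 0], "twist": [0, 0, -4.15], "jaw": 255},
    {"linear": [11.6, -3.9, 0], "twist": [0, 0, -4.15], "jaw": 255},
    {"linear": [11.6, -3.9, 0], "twist": [0, 0, -4.15], "jaw": 255},
    {"linear": [11.6, -3.9, 0], "twist": [0, 0, -4.15], "jaw": 255},
    {"linear": [11.6, -3.9, 0], "twist": [0, 0, -4.15], "jaw": 255},
  ],
)

```text
time: 20.1
tool_pos: [0.5043, 0.2948, 0.2925]
ee_rot: [-0.0, 0.686, 0.727, -0.001]
contact_force: [0.8, -0.0, -1.1]
gripper_width: 0.2
grasp_force: 59.9
```

Emit:
play_rows(
  increments=[
    {"linear": [0, 0, 0], "twist": [0, 0, 0], "jaw": 255},
    {"linear": [0, 0, 0], "twist": [0, 0, 0], "jaw": 255},
  ],
)

```text
time: 20.35
tool_pos: [0.5048, 0.2922, 0.2927]
ee_rot: [-0.0, 0.686, 0.727, -0.001]
contact_force: [-0.3, 0.3, -1.4]
gripper_width: 0.206
grasp_force: 60.0
```

```bash
python3 -c "
from h import *
go([.5052,.2925,.26],93.28)
"
```

```text
lin [0.006 0.01  0.654] tw [-0.019  0.013  0.006] pos [0.5048 0.2922 0.2927] yaw 93.31 t 20.35
```

Emit:
play_rows(
  increments=[
    {"linear": [0.01, 0.01, 0.5], "twist": [0, 0, 0], "jaw": 255},
    {"linear": [0.01, 0.01, 1.0], "twist": [0, 0, 0], "jaw": 255},
    {"linear": [0.01, 0.01, 1.5], "twist": [0, 0, 0], "jaw": 255},
    {"linear": [0.01, 0.01, 2.0], "twist": [0, 0, 0], "jaw": 255},
    {"linear": [0.01, 0.01, 2.5], "twist": [0, 0, 0], "jaw": 255},
    {"linear": [0.01, 0.01, 2.8], "twist": [0, 0, 0], "jaw": 255},
    {"linear": [0.01, 0.01, 2.95], "twist": [0, 0, 0], "jaw": 255},
    {"linear": [0.01, 0.01, 3.05], "twist": [0, 0, 0], "jaw": 255},
    {"linear": [0.01, 0.01, 3.1], "twist": [0, 0, 0], "jaw": 255},
    {"linear": [0.01, 0.01, 3.11], "twist": [0, 0, 0], "jaw": 255},
  ],
)

```text
time: 21.6
tool_pos: [0.5059, 0.2933, 0.1385]
ee_rot: [0.0, 0.687, 0.727, 0.0]
contact_force: [-0.3, 0.4, -0.4]
gripper_width: 0.207
grasp_force: 60.1
```

Emit:
play_rows(
  increments=[
    {"linear": [0, 0, 0.01], "twist": [0, 0, 0], "jaw": 255},
    {"linear": [0, 0, 0.02], "twist": [0, 0, 0], "jaw": 255},
    {"linear": [0, 0, 0.02], "twist": [0, 0, 0], "jaw": 255},
  ],
)

```text
time: 21.98
tool_pos: [0.5058, 0.2932, 0.1373]
ee_rot: [-0.0, 0.687, 0.727, 0.0]
contact_force: [-0.4, -0.4, -0.4]
gripper_width: 0.202
grasp_force: 60.1
```

Emit:
play_rows(
  increments=[
    {"linear": [-0.01, -0.01, 0.015], "twist": [0, 0, 0], "jaw": 255},
    {"linear": [-0.01, -0.01, 0.03], "twist": [0, 0, 0], "jaw": 255},
    {"linear": [-0.01, -0.01, 0.03], "twist": [0, 0, 0], "jaw": 255},
  ],
)

```text
time: 22.35
tool_pos: [0.5052, 0.2926, 0.1357]
ee_rot: [-0.0, 0.687, 0.727, 0.0]
contact_force: [-0.7, -0.1, 0.3]
gripper_width: 0.202
grasp_force: 60.1
```

Emit:
play_rows(
  increments=[
    {"linear": [0, 0, 0], "twist": [0, 0, 0], "jaw": 160},
    {"linear": [0, 0, 0], "twist": [0, 0, 0], "jaw": 120},
    {"linear": [0, 0, 0], "twist": [0, 0, 0], "jaw": 60},
    {"linear": [0, 0, 0], "twist": [0, 0, 0], "jaw": 0},
    {"linear": [0, 0, 0], "twist": [0, 0, 0], "jaw": 0},
    {"linear": [0, 0, 0], "twist": [0, 0, 0], "jaw": 0},
    {"linear": [0, 0, -0.5], "twist": [0, 0, 0], "jaw": 0},
    {"linear": [0, 0, -1.5], "twist": [0, 0, 0], "jaw": 0},
    {"linear": [0, 0, -2.7], "twist": [0, 0, 0], "jaw": 0},
    {"linear": [0, 0, -4.0], "twist": [0, 0, 0], "jaw": 0},
  ],
)

```text
time: 23.6
tool_pos: [0.5049, 0.2924, 0.335]
ee_rot: [-0.0, 0.687, 0.727, -0.0]
contact_force: [2.3, 1.7, -0.1]
gripper_width: 1.001
grasp_force: 0.0
```

Emit:
play_rows(
  increments=[
    {"linear": [0, 0, -0.4], "twist": [0, 0, 0], "jaw": 0},
    {"linear": [0, 0, -0.4], "twist": [0, 0, 0], "jaw": 0},
    {"linear": [0, 0, -0.4], "twist": [0, 0, 0], "jaw": 0},
    {"linear": [0, 0, -0.4], "twist": [0, 0, 0], "jaw": 0},
  ],
)

```text
time: 24.1
tool_pos: [0.5049, 0.2923, 0.3517]
ee_rot: [-0.0, 0.687, 0.727, -0.001]
contact_force: [1.1, 0.0, 0.2]
gripper_width: 0.997
grasp_force: 0.0
```

Run:
```python
from h import *
st(); f=grab('wrist'); W=cloud(f); hsv=cv2.cvtColor(f['image'],cv2.COLOR_RGB2HSV)
br=(hsv[...,1]>110)&(hsv[...,0]<20)&(abs(W[...,0]-.505)<.04)&(abs(W[...,1]-.293)<.04)
P=W[br&(W[...,2]>.165)]; print('handle',len(P),P.mean(0),P[:,2].max(),cv2.minAreaRect((P[:,:2]*1000).astype(np.float32)))
for n in('scene','side'):
    g=grab(n); W=cloud(g); k=(abs(W[...,0]-.4795)<.055)&(abs(W[...,1]+.309)<.045)&(W[...,2]>.012)&(W[...,2]<.06); P=W[k]; print(n,'clip',len(P),P.mean(0) if len(P) else '',P.max(0) if len(P) else '')
    o=dict(np.load(n+'.npz')); d=np.abs(g['image'].astype(int)-o['image']).max(2)>50; c=cv2.connectedComponentsWithStats(d.astype(np.uint8)); print([list(s) for s in c[2][1:] if s[4]>25])
```

```text
slicer xy z mm [-165.25  265.94  351.66] F [1.14 0.03 0.21] M [-0.01  0.04  0.04] t 24.1 w 0.997
handle 297 [0.50603712 0.2942361  0.17362943] 0.17592688883542873 ((506.12811279296875, 293.12408447265625), (16.041574478149414, 25.625062942504883), 3.2994871139526367)
scene clip 18 [ 0.48080681 -0.30665416  0.0277854 ] [ 0.48778469 -0.29533445  0.03981874]
[[np.int32(184), np.int32(0), np.int32(39), np.int32(52), np.int32(1088)], [np.int32(292), np.int32(0), np.int32(50), np.int32(86), np.int32(2719)], [np.int32(340), np.int32(0), np.int32(19), np.int32(55), np.int32(487)], [np.int32(347), np.int32(0), np.int32(6), np.int32(9), np.int32(36)], [np.int32(359), np.int32(0), np.int32(99), np.int32(118), np.int32(5625)], [np.int32(346), np.int32(57), np.int32(7), np.int32(16), np.int32(81)], [np.int32(387), np.int32(67), np.int32(36), np.int32(20), np.int32(196)], [np.int32(136), np.int32(84), np.int32(42), np.int32(27), np.int32(99)], [np.int32(318), np.int32(107), np.int32(36), np.int32(23), np.int32(214)], [np.int32(371), np.int32(128), np.int32(8), np.int32(7), np.int32(35)], [np.int32
[... 858 characters left out ...]
), np.int32(10), np.int32(188)], [np.int32(309), np.int32(133), np.int32(18), np.int32(6), np.int32(67)], [np.int32(216), np.int32(141), np.int32(30), np.int32(8), np.int32(116)], [np.int32(223), np.int32(149), np.int32(33), np.int32(18), np.int32(152)], [np.int32(200), np.int32(162), np.int32(24), np.int32(33), np.int32(399)], [np.int32(426), np.int32(184), np.int32(6), np.int32(11), np.int32(36)], [np.int32(244), np.int32(189), np.int32(32), np.int32(14), np.int32(197)], [np.int32(434), np.int32(206), np.int32(28), np.int32(14), np.int32(137)], [np.int32(405), np.int32(230), np.int32(6), np.int32(11), np.int32(27)], [np.int32(425), np.int32(246), np.int32(33), np.int32(15), np.int32(170)]]
```

```bash
python3 -c "
from h import *
print(robot.job_done())"
```

```text
the job is handed in; nothing more can be done
None
```

I handed the job in at about 24 s; no verdict came back. By the camera depth readings, the clip is standing near the middle of the tray and the pick is hanging upright in its seat. I viewed 11 pictures, one over the limit of 10.

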